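Pack the furnace samples into the divided carrier and weigh down the domed lid

ROBOT

A 6-joint arm with a two-finger parallel gripper is mounted at the origin on the work surface. World frame = base frame: x ahead of the robot, y to its left, z up, the work surface at z = 0. Lengths are in m, angles in degrees, forces in N, time in s.
With the tool pointing down it reaches from about 0.425 to 0.95 m from the base axis. Payload 3.5 kg.
Tool frame: the origin (TCP) lies at the very end of the fingers, on their centre line; the grasp point (between the pads) lies robot.tcp_to_grasp behind it (robot.tcp_to_grasp is the distance from the TCP to the grasp point, in m); z points along the fingers, y is the line along which they close (so a half turn about z gives the same grasp; the last joint's range is limited). The gripper opens to 85 mm and grips with 20 to 120 N. Pads are 22 mm wide; open, the fingers measure 114 mm over their backs; the gripper's body (76 mm by 85 mm) begins 54 mm behind the grasp point. The pads swing forward as they close: fully open they stand 13 mm farther back than shut.
Start: joints at [-8.594, 16.404, 90.338, -0, 73.258, -8.594], TCP at [0.675, 0, 0.231] pointing down, gripper open.
Joint ranges: [-158.93, 158.93], [-51.34, 127.21], [12.03, 142.37], [-87.48, 267.48], [13.55, 161.25], [-162.69, 162.69]. Speed limits (degrees/s): [159.86, 159.86, 180, 180, 180, 180].

INTERFACE

Orientations are given as a 3x3 rotation matrix whose columns are the frame's x, y, z axes.
In Python, from workcell import robot gives the robot as it stands.
- The arm moves only by the tool carry_out, never from a script. Its argument "targets" is a list of rows, each an object of numbers: "tx", "ty", "tz": the shift along the tool's x, y, z in cm; "spin": the turn about the tool's z in rad. A call has 1 to 12 rows; each row is the pose to reach, as a shift and turn from the pose commanded when the call began, along the tool's axes at that moment; what a row does not reach only later rows make up. A row lasts 1/10 s, in which the tool goes at most 50 mm and 8.59 degrees, less where a joint would pass 70% of its speed; a pose out of reach is approached as far as the arm can. A call with a gripper value outside its range is refused whole. "hand" is the finger opening in cm, from 0 to 8.54, set as the call begins (left out, the last holds). The fingers move at their own pace and stop on an object; "force" is the grip in N (left out, the last holds). Time passes only in rows, so rows that repeat a pose let the fingers close. It gives the time, the measured TCP pose, the force, the opening and the grip force at its end, in the units of the state.
- robot.read_state(): the state, without advancing time (a new reading comes with each control period).
- robot.snapshot(name): name is "scene" or "side" or "wrist"; returns a dict with "image" (420x560x3 uint8, red, green, blue), "camera_matrix" (3x3 intrinsics, pixels), "world_from_camera" (4x4, takes a point from camera to world coordinates). Camera axes: x right, y down, z forward; pixel columns grow to the right and rows downward; lengths in m; the calibration is good to about 2 mm. A picture is of the moment at which its call begins. There is no depth.
- robot.hand_in(): hands the job in; it is judged then, once.
The state is a dict: "time_s": time; "joint_positions": joint angles; "qvel": joint speeds; "effort": joint torques, N m; "tool_pos": TCP position; "eef_rot": TCP orientation; "wrist_force": force on the tool from outside, world axes, zero at the start; "ft_torque": the same for the moment, N m; "gripper_width": opening from 0.0 (shut) to 1.0 (fully open); "grasp_force": force on a finger pad.
Only numpy, scipy, OpenCV 4.12 (cv2) and the standard library are available. Lean on these libraries where they do the work, as an engineer would, in place of code of your own. Each camera call takes 0.05 s, during which the arm holds its last target. There are 200 camera calls.

TASK

Pack the three sample containers on the bench (the jar with the domed lid, the aluminium tin and the slim capped bottle) into the three free cells of the divided bottle carrier, one per cell, set down gently and standing upright on the bottom. Then, once all three are in, rest the stemmed steel weight on the very top of the jar's domed lid, so that it balances there upright without being held. Leave the flasks in the carrier and the other things on the bench where they stand.

Things in the scene. Friction and masses are not known exactly. Their poses are not given: they have to be found in the camera images.
- crate: White plastic carrier, fixed, 173 x 258 mm (x by y): six open cells (2 along x, 3 along y) 82 mm wide, pitch 85. Outer walls 45 mm high, dividers 39, all 3 thick; floor 6 thick. Origin: centre of underside. Three cells (they vary) hold a flask; each free cell has only a loose 70 x 70 x 4 mm cork pad, on which a container stands, its base then 10 mm above the bench.
- cell0 (a point): centre of the floor of one of the six crate cells, 6 mm above the bench; crate axes. Row nearer the robot, -y column.
- cell1 (a point): centre of the floor of one of the six crate cells, 6 mm above the bench; crate axes. Row nearer the robot, middle column.
- cell2 (a point): centre of the floor of one of the six crate cells, 6 mm above the bench; crate axes. Row nearer the robot, +y column.
- cell3 (a point): centre of the floor of one of the six crate cells, 6 mm above the bench; crate axes. Row farther from the robot, -y column.
- cell4 (a point): centre of the floor of one of the six crate cells, 6 mm above the bench; crate axes. Row farther from the robot, middle column.
- cell5 (a point): centre of the floor of one of the six crate cells, 6 mm above the bench; crate axes. Row farther from the robot, +y column.
- dome_jar: White ceramic jar with a fixed, smooth domed lid, the widest of the three to pack: straight sides 58 mm in diameter from the base to 78 mm up (narrow 3 mm seam at 63 mm), then the dome, total height 83.7 mm, about 300 g. Origin: centre of its base, z up.
- dome_top (a point): the apex of the domed lid of dome_jar, 83.7 mm above its base. The dome is 56 mm across with a 85 mm radius of curvature.
- tin: Bare aluminium tin, 49 mm in diameter, 84 mm high with a flat lid (50 mm in diameter, top 14 mm), about 200 g. Origin: centre of its base, z up.
- bottle: Slim amber glass bottle, straight body 42 mm in diameter up to 74 mm, short shoulder, black cap 31 mm in diameter, total height 95 mm, about 160 g. Origin: centre of its base, z up.
- weight: Steel hold-down weight: a flat disc 52 mm in diameter and 14 mm thick with an upright stem in the middle, 16 mm in diameter and 46 mm tall (total height 60 mm), 260 g. Origin: centre of its underside, z up.
- flask_a: Stoppered conical glass flask already standing in a crate cell; base 62 mm in diameter, neck 26 mm, lip 32 mm, total height 100 mm. Origin: centre of its base. Bystander.
- flask_b: Stoppered conical glass flask already standing in a crate cell; base 62 mm in diameter, neck 26 mm, lip 32 mm, total height 100 mm. Origin: centre of its base. Bystander.
- flask_c: Stoppered conical glass flask already standing in a crate cell; base 62 mm in diameter, neck 26 mm, lip 32 mm, total height 100 mm. Origin: centre of its base. Bystander.
- crucible: Open white ceramic crucible, rim 50 mm in diameter, 42 mm high, on the bench. Bystander; origin: centre of its base.
- mortar: Small marble mortar bowl, rim 62 mm in diameter, 40 mm high, on the bench. Bystander; origin: centre of its base.
- beaker: Empty glass beaker, 52 mm in diameter, 70 mm high, on the bench. Bystander; origin: centre of its base.
- timer: Small grey bench timer, 45 x 56 x 30 mm, on the bench. Bystander; origin: centre of its base.
Mind the look-alikes: they are no part of the job. What is shaped like the weight but blue or green is not meant.

How it is judged:
By the outcome, as a careful person would: the job done as asked, in the order asked, and still so for the second after the job is handed in, with the robot touching nothing.
It also fails if it takes over 72 s, if anything falls off the work surface, if the arm or the gripper's body presses on something with over 40 N, if the wrist force passes 120 N, or if a joint passes its speed limit or range.

## Working session

There is one attempt and no reset: what is moved stays moved. The work goes in short steps, Python scripts to look and compute and a tool call to move; the robot and the scene stay as the last step left them, time stands still between calls to the robot, and variables do not carry over. Pictures are saved under pics/ and viewed, at most 10 in all, crops included, and the job is handed in when it is done.

Besides the shell and the picture viewer there is one more tool, called after "Request:" in YAML: its name, and indented under it one key for each argument. carry_out: Moves the arm, as the interface text tells. Its arguments: {"type":"object","properties":{"targets":{"type":"array"},"hand":{"type":"number"},"force":{"type":"number"}},"required":["targets"]}

```bash
mkdir -p pics; ls
python3 - <<'E'
from workcell import robot
import cv2,numpy as np
s=robot.read_state();print(s['time_s'],s['tool_pos'],s['eef_rot'],robot.tcp_to_grasp)
for n in("scene","side"):
    r=robot.snapshot(n);cv2.imwrite(f"pics/{n}0.png",r["image"][:,:,::-1]);np.savez(f"{n}0.npz",**r);print(n,r["camera_matrix"].tolist(),r["world_from_camera"].round(3).tolist())
E
```

```text
pics
0.0 [6.74346351e-01 1.30718463e-04 2.29911325e-01] [[ 2.71240815e-05  9.99997217e-01 -2.35893985e-03]
 [ 9.99999943e-01 -2.63320974e-05  3.35767684e-04]
 [ 3.35704634e-04 -2.35894883e-03 -9.99997161e-01]] 0.0187
scene [[535.9465047725723, 0.0, 291.3480038235344], [0.0, 535.9465047725723, 210.40362226898873], [0.0, 0.0, 1.0]] [[-0.842, 0.467, -0.27, 0.876], [0.54, 0.726, -0.426, 0.571], [-0.003, -0.504, -0.864, 1.273], [0.0, 0.0, 0.0, 1.0]]
side [[486.75061934831933, 0.0, 281.94670316290154], [0.0, 486.75061934831933, 206.02036822158487], [0.0, 0.0, 1.0]] [[1.0, -0.021, 0.016, 0.464], [-0.024, -0.485, 0.874, -0.983], [-0.011, -0.874, -0.485, 0.635], [0.0, 0.0, 0.0, 1.0]]
```

View pics/scene0.png

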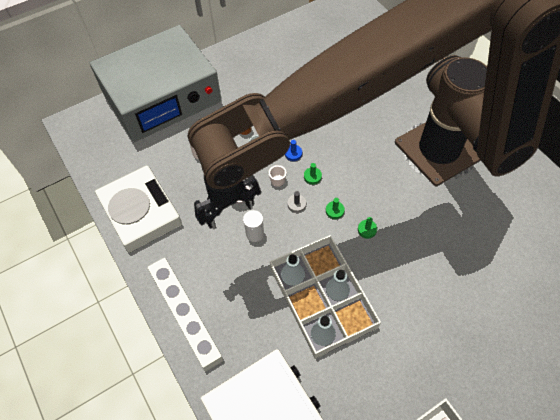

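View pics/side0.png

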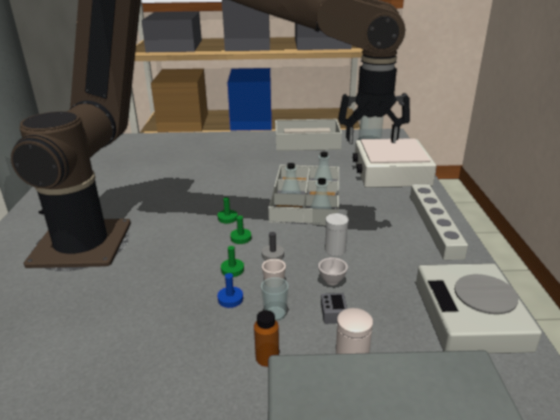

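```bash
cat > h.py <<'E'
import numpy as np,cv2
def ray(r,px,z):
    K,T=r["camera_matrix"],r["world_from_camera"]
    d=T[:3,:3]@np.linalg.solve(K,[px[0],px[1],1.]);o=T[:3,3]
    return (o+d*(z-o[2])/d[2])[:2]
def proj(r,p):
    K,T=r["camera_matrix"],r["world_from_camera"]
    c=K@(T[:3,:3].T@(np.asarray(p)-T[:3,3]));return c[:2]/c[2]
E
python3 - <<'E'
from h import *
si,sc=np.load("side0.npz"),np.load("scene0.npz")
for n,p,z in[("jar",(355,321),.08),("bottle",(266,318),.095),("tin",(336,220),.084),("weight",(272,235),.06),("beaker",(275,287),.07),("crucible",(274,268),.042),("mortar",(333,266),.04),("timer",(334,302),.03),("blue",(230,277),.06),("g1",(231,249),.06),("g2",(240,219),.06),("g3",(227,199),.06)]:
    print(n,ray(si,p,z).round(3))
for n,p,z in[("tin",(254,217),.084),("weight",(296,193),.06),("crucible",(278,173),.042),("c",(271,261),.045),("c",(331,237),.045),("c",(379,323),.045),("c",(318,355),.045)]:
    print("sc",n,ray(sc,p,z).round(3))
im=si["image"][190:370,190:400,::-1]
cv2.imwrite("pics/crop1.png",cv2.resize(im,None,fx=3.3,fy=3.3,interpolation=cv2.INTER_CUBIC))
im=sc["image"][225:365,220:400,::-1]
cv2.imwrite("pics/crop2.png",cv2.resize(im,None,fx=4,fy=4,interpolation=cv2.INTER_CUBIC))
E
```

```text
jar [ 0.592 -0.377]
bottle [ 0.447 -0.382]
tin [ 0.6   -0.058]
weight [ 0.457 -0.077]
beaker [ 0.462 -0.271]
crucible [ 0.46  -0.174]
mortar [ 0.582 -0.169]
timer [ 0.573 -0.27 ]
blue [ 0.375 -0.225]
g1 [ 0.371 -0.128]
g2 [ 0.383 -0.004]
g3 [0.346 0.096]
sc tin [ 0.596 -0.051]
sc weight [ 0.458 -0.066]
sc crucible [ 0.458 -0.158]
sc c [0.616 0.061]
sc c [0.45  0.087]
sc c [0.485 0.336]
sc c [0.649 0.321]
```

View pics/crop1.png

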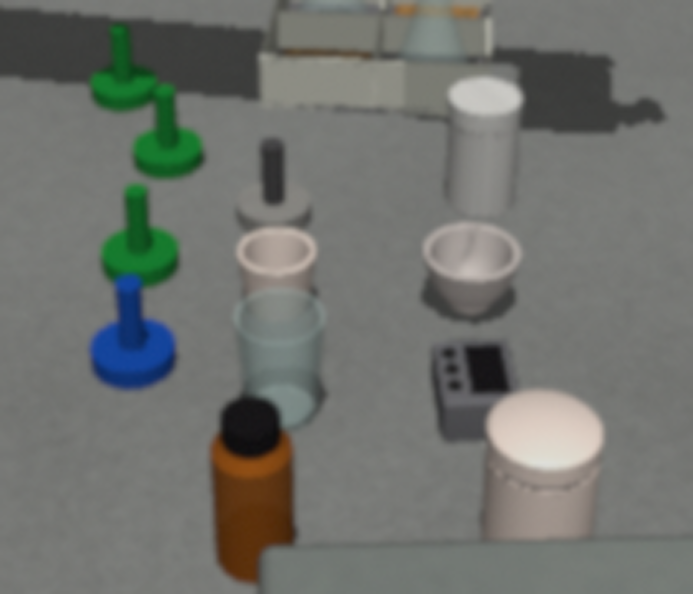

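View pics/crop2.png

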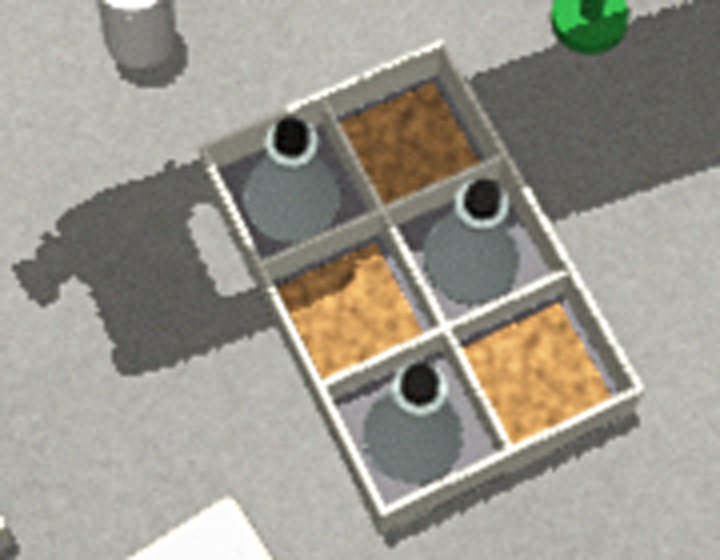

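Request:
carry_out:
  targets:
    - {"tx":-24,"ty":-13,"tz":-8}
    - {"tx":-24,"ty":-13,"tz":-8}
    - {"tx":-24,"ty":-13,"tz":-8}
    - {"tx":-24,"ty":-13,"tz":-8}
    - {"tx":-24,"ty":-13,"tz":-8}
    - {"tx":-24,"ty":-13,"tz":-8}
    - {"tx":-24,"ty":-13,"tz":-8}
    - {"tx":-24,"ty":-13,"tz":-8}
    - {"tx":-24,"ty":-13,"tz":-8}
    - {"tx":-24,"ty":-13,"tz":-8}

```text
invalid input at $.targets[0]: expected keys tx, ty, tz, spin
```

Run:
```python
from workcell import robot
from h import *
s=robot.read_state();print(s['time_s'],s['tool_pos'])
a=[]
for n in("scene","wrist"):
    r=robot.snapshot(n);a.append(r["image"]);np.savez(f"{n}1.npz",**r);print(n,r["world_from_camera"].round(3).tolist())
cv2.imwrite("pics/w1.png",np.vstack([a[1][:,:,::-1]]))
sc=np.load("scene0.npz")
C=np.array([[205,150],[443,42],[642,388],[383,513]])/4+[220,225]
W=np.array([ray(sc,p,.045) for p in C]);print(W.round(4))
M=np.array([[86.5,-129],[-86.5,-129],[-86.5,129],[86.5,129]])/1e3
c=W.mean(0);H=M.T@(W-c);th=np.arctan2(H[0,1]-H[1,0],H[0,0]+H[1,1]);print("crate",c,np.degrees(th))
R=np.array([[np.cos(th),-np.sin(th)],[np.sin(th),np.cos(th)]]);print("res",(W-c-M@R.T).round(4))
for i,(u,v) in {0:(-1,-1),2:(-1,1),4:(1,0)}.items():print(i,(c+R@[.0425*u,.085*v]).round(4))
```

```text
0.1 [6.74390445e-01 1.17995997e-04 2.30026303e-01]
scene [[-0.842, 0.467, -0.27, 0.876], [0.54, 0.726, -0.426, 0.571], [-0.003, -0.504, -0.864, 1.273], [0.0, 0.0, 0.0, 1.0]]
wrist [[1.0, 0.0, -0.003, 0.675], [-0.001, -0.961, -0.275, 0.07], [-0.003, 0.275, -0.961, 0.372], [0.0, 0.0, 0.0, 1.0]]
[[0.6172 0.0651]
 [0.448  0.0832]
 [0.4807 0.3362]
 [0.6508 0.3149]]
crate [0.54919822 0.19983194] -7.230143473671387
res [[-0.0016  0.0042]
 [ 0.0009  0.0004]
 [ 0.0011 -0.0025]
 [-0.0004 -0.0021]]
0 [0.4963 0.1209]
2 [0.5177 0.2895]
4 [0.5914 0.1945]
```

View pics/w1.png

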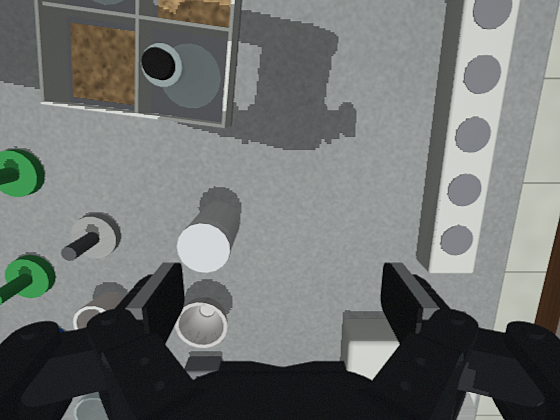

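Run:
```python
from h import *
r=np.load("wrist1.npz");im=r["image"]
print("w0",r["camera_matrix"].tolist())
h=cv2.cvtColor(im,cv2.COLOR_RGB2HSV)
m=((im.min(2)>175)).astype(np.uint8);m[:, :170]=0;m[:220]=0;m[275:]=0;m[:,240:]=0
x,y,w,hh=cv2.boundingRect(m);(c,rad)=cv2.minEnclosingCircle(cv2.findNonZero(m))
print("tin px",x,y,w,hh,c,rad);
for q in(c,(x+w/2,y+hh/2)):print(ray(r,q,.084))
f=r["camera_matrix"][0,0];print("diam m",2*rad/f*(r["world_from_camera"][2,3]-.084)/.97)
print("stem",ray(r,(70,252),.06),"disc",ray(r,(97,235),.014))
print("crate corners",ray(r,(42,103),.045),ray(r,(228,126),.045),"pad c",[ray(r,p,.010).round(3) for p in((72,24),(136,30),(132,104),(68,96))])
```

```text
w0 [[332.80302351250793, 0.0, 282.05879515290974], [0.0, 332.80302351250793, 208.6590602936024], [0.0, 0.0, 1.0]]
tin px 177 224 53 49 (203.0, 247.5) 26.7442569732666
[ 0.60067899 -0.04993071]
[ 0.60107907 -0.05093296]
diam m 0.04766849403593936
stem [ 0.45916849 -0.06493248] disc [ 0.46199254 -0.06377085]
crate corners [0.44905146 0.07956676] [0.62266192 0.05852528] pad c [array([0.469, 0.154]), array([0.531, 0.149]), array([0.518, 0.08 ]), array([0.453, 0.087])]
```

Request:
carry_out:
  targets:
    - {"tx":-24,"ty":-13,"tz":-8,"spin":0}
    - {"tx":-24,"ty":-13,"tz":-8,"spin":0}
    - {"tx":-24,"ty":-13,"tz":-8,"spin":0}
    - {"tx":-24,"ty":-13,"tz":-8,"spin":0}
    - {"tx":-24,"ty":-13,"tz":-8,"spin":0}
    - {"tx":-24,"ty":-13,"tz":-8,"spin":0}
    - {"tx":-24,"ty":-13,"tz":-8,"spin":0}
    - {"tx":-24,"ty":-13,"tz":-8,"spin":0}
    - {"tx":-24,"ty":-13,"tz":-8,"spin":0}
    - {"tx":-24,"ty":-13,"tz":-8,"spin":0}

```text
time_s: 1.2
tool_pos: [0.5453, -0.2386, 0.3104]
eef_rot: [[-0.002, 1.0, -0.001], [1.0, 0.002, 0.001], [0.001, -0.001, -1.0]]
wrist_force: [0.5, -1.0, -0.7]
gripper_width: 0.996
grasp_force: 0.0
```

Run:
```python
from workcell import robot
from h import *
s=robot.read_state();print(s['time_s'],s['tool_pos'],s['eef_rot'].round(3) if hasattr(s['eef_rot'],'round') else s['eef_rot'])
for n in("scene","wrist"):
    r=robot.snapshot(n);np.savez(f"{n}2.npz",**r);print(n,r["world_from_camera"].round(3).tolist())
cv2.imwrite("pics/w2.png",r["image"][:,:,::-1])
```

```text
1.2 [ 0.54533639 -0.23859638  0.3103993 ] [[-0.002  1.    -0.001]
 [ 1.     0.002  0.001]
 [ 0.001 -0.001 -1.   ]]
scene [[-0.842, 0.467, -0.27, 0.876], [0.54, 0.726, -0.426, 0.571], [-0.003, -0.504, -0.864, 1.273], [0.0, 0.0, 0.0, 1.0]]
wrist [[1.0, 0.002, -0.002, 0.546], [0.001, -0.962, -0.274, -0.169], [-0.002, 0.274, -0.962, 0.452], [0.0, 0.0, 0.0, 1.0]]
```

View pics/w2.png

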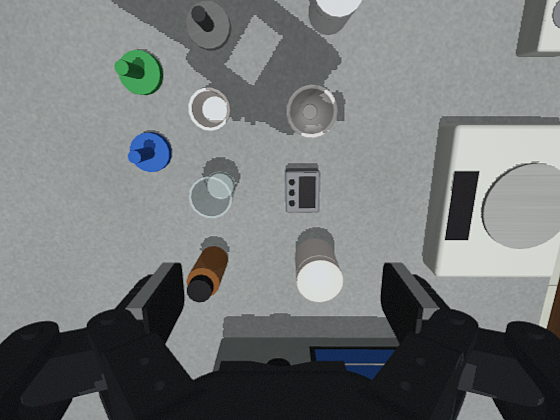

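Run:
```python
from h import *
r=np.load("wrist2.npz");im=r["image"].astype(int);si=np.load("side0.npz")
m=(im.min(2)>215).astype(np.uint8);m[:, :285]=0;m[:250]=0;m[310:]=0;m[:,350:]=0
p=cv2.findNonZero(m);x,y,w,hh=cv2.boundingRect(m);c,rad=cv2.minEnclosingCircle(p);print("jar px",x,y,w,hh,c,rad)
for q in(c,(x+w/2,y+hh/2)):print("jar",ray(r,q,.079).round(4))
m=(im.max(2)<60).astype(np.uint8);m[:, :185]=0;m[:270]=0;m[303:]=0;m[:,218:]=0
x,y,w,hh=cv2.boundingRect(m);c,rad=cv2.minEnclosingCircle(cv2.findNonZero(m));print("cap px",x,y,w,hh,c,rad,ray(r,(200,289),.095),ray(r,c,.095))
print("box bottom edge",ray(r,(320,317),0),"beaker",ray(r,(211,197),.07),"timer",ray(r,(302,170),.03),ray(r,(302,212),.03))
for z in(.05,.08,.1,.12,.14):print(z,"top edge wrist y",ray(r,(320,337),z),"side",ray(si,(340,355),z))
print("weight stem",ray(r,(203,12),.06),"disc",ray(r,(211,28),.014))
```

```text
jar px 298 261 44 41 (319.5, 281.5) 21.96598243713379
jar [ 0.5918 -0.3693]
jar [ 0.5924 -0.3693]
cap px 187 275 26 27 (200.23255920410156, 288.3255920410156) 13.7333345413208 [ 0.44693624 -0.37106685] [ 0.44727491 -0.37016359]
box bottom edge [ 0.60427752 -0.47305495] beaker [ 0.46108447 -0.26367801] timer [ 0.57042857 -0.23790285] [ 0.57142148 -0.29379802]
0.05 top edge wrist y [ 0.59887191 -0.47175341] side [ 0.56349071 -0.42165465]
0.08 top edge wrist y [ 0.59491725 -0.44915094] side [ 0.55838039 -0.45043832]
0.1 top edge wrist y [ 0.59228081 -0.43408262] side [ 0.55497351 -0.46962743]
0.12 top edge wrist y [ 0.58964437 -0.4190143 ] side [ 0.55156663 -0.48881654]
0.14 top edge wrist y [ 0.58700793 -0.40394598] side [ 0.54815975 -0.50800566]
weight stem [ 0.46191138 -0.06639607] disc [ 0.46047014 -0.07124665]
```

Request:
carry_out:
  targets:
    - {"tx":-13,"ty":4.7,"tz":16,"spin":-0.66}
    - {"tx":-13,"ty":4.7,"tz":16,"spin":-0.66}
    - {"tx":-13,"ty":4.7,"tz":16,"spin":-0.66}
    - {"tx":-13,"ty":4.7,"tz":16,"spin":-0.66}
    - {"tx":-13,"ty":4.7,"tz":16,"spin":-0.66}
    - {"tx":-13,"ty":4.7,"tz":16,"spin":-0.66}
    - {"tx":-13,"ty":4.7,"tz":16,"spin":-0.66}
    - {"tx":-13,"ty":4.7,"tz":16,"spin":-0.66}

```text
time_s: 2.1
tool_pos: [0.593, -0.3695, 0.1535]
eef_rot: [[-0.613, 0.79, 0.002], [0.79, 0.613, -0.002], [-0.003, 0.001, -1.0]]
wrist_force: [-0.8, 0.2, 0.1]
gripper_width: 1.0
grasp_force: 0.0
```

```bash
cat >> h.py <<'E'
def go(s,p):
    "shift in cm along the tool axes from the state's pose to world point p"
    return (np.array(s["eef_rot"]).T@(np.asarray(p)-s["tool_pos"])*100).round(2)
E
python3 - <<'E'
from workcell import robot
from h import *
s=robot.read_state();print(s['time_s'],s['tool_pos'],s['eef_rot'])
print(go(s,[.592,-.369,.031]))
print("lift then to cell0",go(s,[.497,.1195,.19]))
E
```

```text
2.1 [ 0.59300658 -0.36950684  0.1535315 ] [[-6.13333747e-01  7.89819954e-01  2.48097072e-03]
 [ 7.89818013e-01  6.13338265e-01 -1.91812243e-03]
 [-3.03664565e-03  7.83066144e-04 -9.99995083e-01]]
[ 0.14 -0.06 12.25]
lift then to cell0 [44.5  22.41 -3.76]
```

Request:
carry_out:
  targets:
    - {"tx":0.1,"ty":-0.1,"tz":4,"spin":0}
    - {"tx":0.1,"ty":-0.1,"tz":7,"spin":0}
    - {"tx":0.1,"ty":-0.1,"tz":10,"spin":0}
    - {"tx":0.1,"ty":-0.1,"tz":12,"spin":0}
    - {"tx":0.1,"ty":-0.1,"tz":12,"spin":0}
    - {"tx":0.1,"ty":-0.1,"tz":12,"spin":0}

```text
time_s: 2.7
tool_pos: [0.5915, -0.3698, 0.0332]
eef_rot: [[-0.613, 0.79, 0.002], [0.79, 0.613, -0.001], [-0.002, 0.0, -1.0]]
wrist_force: [0.9, 0.5, 0.7]
gripper_width: 0.997
grasp_force: 0.0
```

Request:
carry_out:
  targets:
    - {"tx":0,"ty":0,"tz":0,"spin":0}
    - {"tx":0,"ty":0,"tz":0,"spin":0}
    - {"tx":0,"ty":0,"tz":0,"spin":0}
    - {"tx":0,"ty":0,"tz":0,"spin":0}
    - {"tx":0,"ty":0,"tz":0,"spin":0}
    - {"tx":0,"ty":0,"tz":0,"spin":0}
    - {"tx":0,"ty":0,"tz":0,"spin":0}
    - {"tx":0,"ty":0,"tz":0,"spin":0}
  hand: 4.5
  force: 40

```text
time_s: 3.5
tool_pos: [0.592, -0.3708, 0.0342]
eef_rot: [[-0.613, 0.79, 0.003], [0.79, 0.613, -0.003], [-0.004, 0.001, -1.0]]
wrist_force: [0.3, 1.7, 6.5]
gripper_width: 0.666
grasp_force: 43.5
```

Request:
carry_out:
  targets:
    - {"tx":0,"ty":0,"tz":-2,"spin":0}
    - {"tx":0,"ty":0,"tz":-5,"spin":0}
    - {"tx":0,"ty":0,"tz":-9,"spin":0}
    - {"tx":0,"ty":0,"tz":-13,"spin":0}
    - {"tx":0,"ty":0,"tz":-16,"spin":0}
    - {"tx":0,"ty":0,"tz":-16,"spin":0}

```text
time_s: 4.1
tool_pos: [0.5929, -0.3717, 0.198]
eef_rot: [[-0.613, 0.79, 0.009], [0.79, 0.613, -0.007], [-0.011, 0.002, -1.0]]
wrist_force: [0.1, -0.3, -1.9]
gripper_width: 0.666
grasp_force: 43.6
```

Run:
```python
from workcell import robot
from h import *
s=robot.read_state();print(s['time_s'],s['tool_pos'],s['gripper_width'],s['wrist_force'])
print("to cell0",go(s,[.497,.1195,.19]))
```

```text
4.1 [ 0.59285667 -0.37168863  0.19799404] 0.6662184205785212 [ 0.11232409 -0.34699772 -1.9410022 ]
to cell0 [44.69 22.54  0.36]
```

Request:
carry_out:
  targets:
    - {"tx":2,"ty":1,"tz":0,"spin":0}
    - {"tx":5,"ty":2.5,"tz":0,"spin":0}
    - {"tx":9,"ty":4.5,"tz":0,"spin":0}
    - {"tx":13.4,"ty":6.7,"tz":0,"spin":0}
    - {"tx":17.8,"ty":9,"tz":0,"spin":0}
    - {"tx":22.2,"ty":11.2,"tz":0,"spin":0}
    - {"tx":26.6,"ty":13.4,"tz":0,"spin":0}
    - {"tx":31,"ty":15.6,"tz":0,"spin":0}
    - {"tx":35.4,"ty":17.8,"tz":0,"spin":0}
    - {"tx":39.5,"ty":20,"tz":0,"spin":0}
    - {"tx":42.5,"ty":21.4,"tz":0,"spin":0}
    - {"tx":44.6,"ty":22.5,"tz":0,"spin":0}

```text
time_s: 5.3
tool_pos: [0.4924, 0.1226, 0.1885]
eef_rot: [[-0.615, 0.789, -0.005], [0.789, 0.615, 0.0], [0.003, -0.004, -1.0]]
wrist_force: [-0.1, 0.7, -1.7]
gripper_width: 0.667
grasp_force: 43.5
```

Request:
carry_out:
  targets:
    - {"tx":0,"ty":0,"tz":0,"spin":0}
    - {"tx":0,"ty":0,"tz":0,"spin":0}

```text
time_s: 5.5
tool_pos: [0.4937, 0.1206, 0.1893]
eef_rot: [[-0.614, 0.789, -0.003], [0.789, 0.614, -0.001], [0.001, -0.003, -1.0]]
wrist_force: [-0.3, 1.0, -3.2]
gripper_width: 0.662
grasp_force: 43.5
```

Run:
```python
from workcell import robot
from h import *
s=robot.read_state();print(s['time_s'],s['tool_pos'],s['gripper_width'],s['wrist_force'])
print("to cell0",go(s,[.497,.1195,.044]),"yaw",np.degrees(np.arctan2(s['eef_rot'][1][1],s['eef_rot'][0][1])))
r=robot.snapshot("wrist");np.savez("wrist3.npz",**r);print(r["world_from_camera"].round(3).tolist())
cv2.imwrite("pics/w3.png",r["image"][:,:,::-1])
```

```text
5.5 [0.49366318 0.12060298 0.18927623] 0.6615414580796535 [-0.2769652   0.9833437  -3.19873053]
to cell0 [-0.31  0.24 14.53] yaw 37.89525629779844
[[0.79, 0.591, 0.164, 0.452], [0.614, -0.759, -0.218, 0.176], [-0.004, 0.273, -0.962, 0.331], [0.0, 0.0, 0.0, 1.0]]
```

View pics/w3.png

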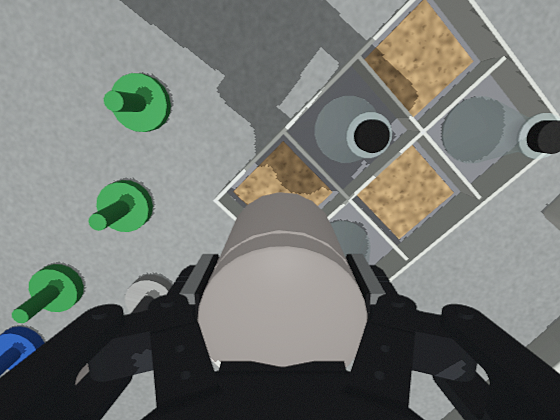

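Run:
```python
from h import *
r=np.load("wrist3.npz")
P=[((217,199),.045,(-85,-127.5)),((289,130),.045,(-85,-42.5)),((362,57),.045,(-85,42.5)),((425,131),.039,(0,42.5)),((350,199),.039,(0,-42.5)),((480,197),.039,(83,42.5))]
W=np.array([ray(r,p,z) for p,z,_ in P]);M=np.array([m for *_,m in P])/1e3
c=W.mean(0);m0=M.mean(0);H=(M-m0).T@(W-c);th=np.arctan2(H[0,1]-H[1,0],H[0,0]+H[1,1])
R=np.array([[np.cos(th),-np.sin(th)],[np.sin(th),np.cos(th)]]);t=c-R@m0
print("crate",t,np.degrees(th),"res mm",((W-t-M@R.T)*1e3).round(1).tolist())
for i,(u,v) in {0:(-1,-1),2:(-1,1),4:(1,0)}.items():print(i,(t+R@[.0425*u,.085*v]).round(4))
```

```text
crate [0.55072504 0.19709892] -7.676362813763708 res mm [[0.2, 0.6], [2.4, 2.4], [1.9, -2.3], [-0.8, -0.1], [-0.6, -0.3], [-3.1, -0.2]]
0 [0.4973 0.1185]
2 [0.52  0.287]
4 [0.5928 0.1914]
```

Request:
carry_out:
  targets:
    - {"tx":-0.4,"ty":0.2,"tz":2,"spin":0}
    - {"tx":-0.4,"ty":0.2,"tz":5,"spin":0}
    - {"tx":-0.4,"ty":0.2,"tz":8,"spin":0}
    - {"tx":-0.4,"ty":0.2,"tz":11,"spin":0}
    - {"tx":-0.4,"ty":0.2,"tz":12.5,"spin":0}
    - {"tx":-0.4,"ty":0.2,"tz":13.3,"spin":0}
    - {"tx":-0.4,"ty":0.2,"tz":13.8,"spin":0}
    - {"tx":-0.4,"ty":0.2,"tz":14,"spin":0}
    - {"tx":-0.4,"ty":0.2,"tz":14.2,"spin":0}
    - {"tx":-0.4,"ty":0.2,"tz":14.2,"spin":0}
    - {"tx":-0.4,"ty":0.2,"tz":14.2,"spin":0}

```text
time_s: 6.65
tool_pos: [0.4995, 0.1186, 0.05]
eef_rot: [[-0.613, 0.79, 0.001], [0.79, 0.613, 0.0], [-0.001, 0.001, -1.0]]
wrist_force: [-0.3, -0.1, -1.7]
gripper_width: 0.662
grasp_force: 43.5
```

Request:
carry_out:
  targets:
    - {"tx":0.1,"ty":-0.1,"tz":0.2,"spin":0}
    - {"tx":0.1,"ty":-0.1,"tz":0.3,"spin":0}
    - {"tx":0.1,"ty":-0.1,"tz":0.4,"spin":0}
    - {"tx":0.1,"ty":-0.1,"tz":0.5,"spin":0}
    - {"tx":0.1,"ty":-0.1,"tz":0.5,"spin":0}

```text
time_s: 7.15
tool_pos: [0.4976, 0.1188, 0.0443]
eef_rot: [[-0.613, 0.79, 0.0], [0.79, 0.613, -0.0], [-0.0, 0.0, -1.0]]
wrist_force: [0.2, -0.3, -2.2]
gripper_width: 0.666
grasp_force: 43.6
```

Request:
carry_out:
  targets:
    - {"tx":0,"ty":0,"tz":0.1,"spin":0}
    - {"tx":0,"ty":0,"tz":0.1,"spin":0}
    - {"tx":0,"ty":0,"tz":0.1,"spin":0}

```text
time_s: 7.45
tool_pos: [0.4976, 0.1188, 0.0443]
eef_rot: [[-0.613, 0.79, -0.0], [0.79, 0.613, -0.0], [0.0, -0.0, -1.0]]
wrist_force: [-3.1, -0.9, 6.1]
gripper_width: 0.667
grasp_force: 44.2
```

Request:
carry_out:
  targets:
    - {"tx":0,"ty":0,"tz":0,"spin":0}
    - {"tx":0,"ty":0,"tz":0,"spin":0}
    - {"tx":0,"ty":0,"tz":0,"spin":0}
    - {"tx":0,"ty":0,"tz":0,"spin":0}
    - {"tx":0,"ty":0,"tz":-2,"spin":0}
    - {"tx":0,"ty":0,"tz":-5,"spin":0}
    - {"tx":0,"ty":0,"tz":-9,"spin":0}
    - {"tx":0,"ty":0,"tz":-13,"spin":0}
    - {"tx":0,"ty":0,"tz":-13,"spin":0}
    - {"tx":0,"ty":0,"tz":-13,"spin":0}
  hand: 7.2

```text
time_s: 8.45
tool_pos: [0.4982, 0.1188, 0.1744]
eef_rot: [[-0.613, 0.79, 0.003], [0.79, 0.613, 0.0], [-0.002, 0.002, -1.0]]
wrist_force: [-0.6, 0.5, -0.8]
gripper_width: 0.844
grasp_force: 0.0
```

Run:
```python
from workcell import robot
from h import *
s=robot.read_state();print(s['time_s'],s['tool_pos'],s['gripper_width'],s['wrist_force'])
print("to bottle",go(s,[.447,-.3705,.15]))
r=robot.snapshot("wrist");np.savez("wrist4.npz",**r);print(proj(r,[.4976,.1188,.0937]))
cv2.imwrite("pics/w4.png",r["image"][:,:,::-1])
r=robot.snapshot("side");np.savez("side4.npz",**r);cv2.imwrite("pics/s4.png",r["image"][:,:,::-1])
```

```text
8.45 [0.4981865  0.11877916 0.17443791] 0.8435059387582924 [-0.59718302  0.45076649 -0.75287797]
to bottle [-35.51 -34.05   2.42]
[280.92545145 216.43972307]
```

Request:
carry_out:
  targets:
    - {"tx":-3,"ty":-3,"tz":0.3,"spin":0}
    - {"tx":-6.5,"ty":-6.2,"tz":0.5,"spin":0}
    - {"tx":-10,"ty":-9.6,"tz":1,"spin":0}
    - {"tx":-13.5,"ty":-13,"tz":1,"spin":0}
    - {"tx":-17,"ty":-16.3,"tz":1,"spin":0}
    - {"tx":-20.5,"ty":-19.7,"tz":1.5,"spin":0}
    - {"tx":-24,"ty":-23,"tz":1.5,"spin":0}
    - {"tx":-27.5,"ty":-26.4,"tz":1.5,"spin":0}
    - {"tx":-31,"ty":-29.7,"tz":2,"spin":0}
    - {"tx":-33.5,"ty":-32,"tz":2,"spin":0}
    - {"tx":-35.5,"ty":-34,"tz":2.4,"spin":0}
    - {"tx":-35.5,"ty":-34,"tz":2.4,"spin":0}

```text
time_s: 9.75
tool_pos: [0.4448, -0.3723, 0.1464]
eef_rot: [[-0.61, 0.792, -0.003], [0.792, 0.61, 0.003], [0.004, -0.001, -1.0]]
wrist_force: [0.2, 0.2, -0.7]
gripper_width: 0.841
grasp_force: 0.0
```

Request:
carry_out:
  targets:
    - {"tx":0,"ty":0,"tz":0,"spin":0}
    - {"tx":0,"ty":0,"tz":0,"spin":0}
    - {"tx":0,"ty":0,"tz":0,"spin":0}

```text
time_s: 10.05
tool_pos: [0.4467, -0.3687, 0.1488]
eef_rot: [[-0.614, 0.789, -0.001], [0.789, 0.614, 0.001], [0.001, 0.0, -1.0]]
wrist_force: [-0.8, -0.7, 0.1]
gripper_width: 0.839
grasp_force: 0.0
```

Run:
```python
from workcell import robot
from h import *
s=robot.read_state();print(s['time_s'],s['tool_pos'],s['gripper_width'])
r=robot.snapshot("wrist");np.savez("wrist5.npz",**r);im=r["image"]
h=cv2.cvtColor(im,cv2.COLOR_RGB2HSV);m=cv2.inRange(h,(5,130,40),(20,255,255))
n,l,st,ce=cv2.connectedComponentsWithStats(m);k=1+st[1:,4].argmax();print("amber",st[k],ce[k],"pred cap",proj(r,[.447,-.3705,.095]),"pred base",proj(r,[.447,-.3705,0]))
print("pred body top left/right",[proj(r,np.array([.447,-.3705,.06])+q*.021*np.array([*r["world_from_camera"][:2,0],0])) for q in(-1,1)])
row=int(proj(r,[.447,-.3705,.06])[1]);print("row",row,np.flatnonzero(m[row])[[0,-1]])
print("to bottle",go(s,[.447,-.3705,.034]))
```

```text
10.05 [ 0.44669323 -0.3687214   0.14882757] 0.8393416970484077
amber [ 245  176   60   67 1719] [275.92321117 201.12856312] pred cap [280.33602482 232.5729675 ] pred base [280.98647569 196.33538295]
pred body top left/right [array([251.63448059, 216.01474681]), array([309.63730686, 216.03466036])]
row 216 [246 302]
to bottle [-0.17 -0.09 11.48]
```

Request:
carry_out:
  targets:
    - {"tx":-0.1,"ty":-0.4,"tz":3,"spin":0}
    - {"tx":-0.1,"ty":-0.4,"tz":6.5,"spin":0}
    - {"tx":-0.1,"ty":-0.4,"tz":9.5,"spin":0}
    - {"tx":-0.1,"ty":-0.4,"tz":11.5,"spin":0}
    - {"tx":-0.1,"ty":-0.4,"tz":11.5,"spin":0}
    - {"tx":-0.1,"ty":-0.4,"tz":11.5,"spin":0}

```text
time_s: 10.7
tool_pos: [0.4444, -0.373, 0.0348]
eef_rot: [[-0.614, 0.789, 0.0], [0.789, 0.614, -0.0], [-0.0, -0.0, -1.0]]
wrist_force: [-0.4, -0.0, 0.6]
gripper_width: 0.843
grasp_force: 0.0
```

Request:
carry_out:
  targets:
    - {"tx":0,"ty":0,"tz":0,"spin":0}
    - {"tx":0,"ty":0,"tz":0,"spin":0}
    - {"tx":0,"ty":0,"tz":0,"spin":0}
    - {"tx":0,"ty":0,"tz":0,"spin":0}
    - {"tx":0,"ty":0,"tz":0,"spin":0}
    - {"tx":0,"ty":0,"tz":0,"spin":0}
    - {"tx":0,"ty":0,"tz":0,"spin":0}
    - {"tx":0,"ty":0,"tz":0,"spin":0}
  hand: 3
  force: 35

```text
time_s: 11.5
tool_pos: [0.445, -0.3745, 0.0364]
eef_rot: [[-0.613, 0.79, 0.002], [0.79, 0.613, -0.002], [-0.003, 0.0, -1.0]]
wrist_force: [0.0, 1.8, 6.7]
gripper_width: 0.484
grasp_force: 35.9
```

Request:
carry_out:
  targets:
    - {"tx":0,"ty":0,"tz":-2,"spin":0}
    - {"tx":0,"ty":0,"tz":-5,"spin":0}
    - {"tx":0,"ty":0,"tz":-9,"spin":0}
    - {"tx":0,"ty":0,"tz":-13,"spin":0}
    - {"tx":0,"ty":0,"tz":-16,"spin":0}
    - {"tx":0,"ty":0,"tz":-16,"spin":0}
    - {"tx":0,"ty":0,"tz":-16,"spin":0}

```text
time_s: 12.2
tool_pos: [0.4439, -0.3732, 0.1941]
eef_rot: [[-0.613, 0.79, 0.0], [0.79, 0.613, -0.0], [-0.0, 0.0, -1.0]]
wrist_force: [-1.1, -0.4, -2.7]
gripper_width: 0.482
grasp_force: 35.9
```

Run:
```python
from workcell import robot
from h import *
s=robot.read_state();print(s['time_s'],s['tool_pos'],s['gripper_width'],s['wrist_force'])
print("to cell2",go(s,[.5195,.2875,.195]))
```

```text
12.2 [ 0.44385354 -0.37322465  0.19413342] 0.48245955171065674 [-1.10000326 -0.41182156 -2.67613858]
to cell2 [47.56 46.48 -0.1 ]
```

Request:
carry_out:
  targets:
    - {"tx":2,"ty":2,"tz":0,"spin":0}
    - {"tx":5,"ty":4.9,"tz":0,"spin":0}
    - {"tx":8.2,"ty":8,"tz":0,"spin":0}
    - {"tx":11.5,"ty":11.2,"tz":0,"spin":0}
    - {"tx":14.8,"ty":14.4,"tz":0,"spin":0}
    - {"tx":18.1,"ty":17.7,"tz":0,"spin":0}
    - {"tx":21.4,"ty":20.9,"tz":0,"spin":0}
    - {"tx":24.7,"ty":24.1,"tz":0,"spin":0}
    - {"tx":28,"ty":27.4,"tz":0,"spin":0}
    - {"tx":31.3,"ty":30.6,"tz":0,"spin":0}
    - {"tx":34.6,"ty":33.8,"tz":0,"spin":0}
    - {"tx":37.6,"ty":36.7,"tz":0,"spin":0}

```text
time_s: 13.4
tool_pos: [0.5015, 0.1506, 0.191]
eef_rot: [[-0.614, 0.79, -0.005], [0.79, 0.614, -0.0], [0.003, -0.005, -1.0]]
wrist_force: [0.8, -0.4, -2.6]
gripper_width: 0.481
grasp_force: 35.9
```

Request:
carry_out:
  targets:
    - {"tx":3,"ty":3,"tz":0,"spin":0}
    - {"tx":6,"ty":5.9,"tz":0,"spin":0}
    - {"tx":8.5,"ty":8.3,"tz":0,"spin":0}
    - {"tx":10,"ty":9.8,"tz":0,"spin":0}
    - {"tx":10,"ty":9.8,"tz":0,"spin":0}
    - {"tx":10,"ty":9.8,"tz":0,"spin":0}
    - {"tx":10,"ty":9.8,"tz":0,"spin":0}

```text
time_s: 14.1
tool_pos: [0.5187, 0.2866, 0.1926]
eef_rot: [[-0.613, 0.79, -0.003], [0.79, 0.613, -0.001], [0.001, -0.003, -1.0]]
wrist_force: [-0.2, -0.1, -1.5]
gripper_width: 0.486
grasp_force: 36.0
```

Run:
```python
from workcell import robot
from h import *
s=robot.read_state();print(s['time_s'],s['tool_pos'],s['gripper_width'],s['wrist_force'])
print("to cell2",go(s,[.5195,.2875,.0464]))
```

```text
14.1 [0.51873738 0.28659274 0.19257626] 0.486156746552815 [-0.21426948 -0.13944046 -1.5280912 ]
to cell2 [1.000e-02 1.600e-01 1.462e+01]
```

Request:
carry_out:
  targets:
    - {"tx":0,"ty":0.1,"tz":2,"spin":0}
    - {"tx":0,"ty":0.1,"tz":5,"spin":0}
    - {"tx":0,"ty":0.1,"tz":8.5,"spin":0}
    - {"tx":0,"ty":0.1,"tz":11.5,"spin":0}
    - {"tx":0,"ty":0.1,"tz":13,"spin":0}
    - {"tx":0,"ty":0.1,"tz":13.7,"spin":0}
    - {"tx":0,"ty":0.1,"tz":14,"spin":0}
    - {"tx":0,"ty":0.1,"tz":14.2,"spin":0}
    - {"tx":0,"ty":0.1,"tz":14.3,"spin":0}
    - {"tx":0,"ty":0.1,"tz":14.4,"spin":0}
    - {"tx":0,"ty":0.1,"tz":14.5,"spin":0}
    - {"tx":0,"ty":0.1,"tz":14.5,"spin":0}

```text
time_s: 15.3
tool_pos: [0.5204, 0.2885, 0.0496]
eef_rot: [[-0.613, 0.79, 0.0], [0.79, 0.613, 0.0], [-0.0, 0.0, -1.0]]
wrist_force: [-0.1, -0.3, -1.7]
gripper_width: 0.484
grasp_force: 36.0
```

Request:
carry_out:
  targets:
    - {"tx":0,"ty":0,"tz":0,"spin":0}
    - {"tx":0,"ty":0,"tz":0,"spin":0}

```text
time_s: 15.5
tool_pos: [0.5203, 0.2884, 0.0494]
eef_rot: [[-0.613, 0.79, 0.0], [0.79, 0.613, 0.0], [-0.0, 0.0, -1.0]]
wrist_force: [-0.5, -0.5, -1.4]
gripper_width: 0.483
grasp_force: 36.0
```

Request:
carry_out:
  targets:
    - {"tx":0,"ty":0,"tz":0.1,"spin":0}
    - {"tx":0,"ty":0,"tz":0.2,"spin":0}
    - {"tx":0,"ty":0,"tz":0.3,"spin":0}
    - {"tx":0,"ty":0,"tz":0.35,"spin":0}
    - {"tx":0,"ty":0,"tz":0.35,"spin":0}
    - {"tx":0,"ty":0,"tz":0.35,"spin":0}

```text
time_s: 16.1
tool_pos: [0.5203, 0.2884, 0.0464]
eef_rot: [[-0.613, 0.79, -0.0], [0.79, 0.613, -0.0], [0.0, -0.0, -1.0]]
wrist_force: [-1.9, -0.7, 5.2]
gripper_width: 0.48
grasp_force: 36.5
```

Request:
carry_out:
  targets:
    - {"tx":0,"ty":0,"tz":0,"spin":0}
    - {"tx":0,"ty":0,"tz":0,"spin":0}
    - {"tx":0,"ty":0,"tz":0,"spin":0}
    - {"tx":0,"ty":0,"tz":0,"spin":0}
    - {"tx":0,"ty":0,"tz":-2,"spin":0}
    - {"tx":0,"ty":0,"tz":-5,"spin":0}
    - {"tx":0,"ty":0,"tz":-9,"spin":0}
    - {"tx":0,"ty":0,"tz":-13,"spin":0}
    - {"tx":0,"ty":0,"tz":-13,"spin":0}
    - {"tx":0,"ty":0,"tz":-13,"spin":0}
  hand: 6.6

```text
time_s: 17.1
tool_pos: [0.521, 0.2886, 0.1773]
eef_rot: [[-0.613, 0.79, 0.003], [0.79, 0.613, 0.001], [-0.001, 0.003, -1.0]]
wrist_force: [-0.3, -0.2, -1.0]
gripper_width: 0.777
grasp_force: 0.0
```

Run:
```python
from workcell import robot
from h import *
s=robot.read_state();print(s['time_s'],s['tool_pos'],s['gripper_width'])
print("to tin",go(s,[.601,-.0505,.15]))
```

```text
17.1 [0.52103957 0.28862546 0.17729397] 0.7766503841160816
to tin [-31.69 -14.48   2.72]
```

Request:
carry_out:
  targets:
    - {"tx":-3,"ty":-1.4,"tz":0,"spin":0}
    - {"tx":-7,"ty":-3.2,"tz":0,"spin":0}
    - {"tx":-11,"ty":-5,"tz":0,"spin":0}
    - {"tx":-15,"ty":-6.9,"tz":0,"spin":0}
    - {"tx":-19,"ty":-8.7,"tz":0,"spin":0}
    - {"tx":-23,"ty":-10.5,"tz":0.5,"spin":0}
    - {"tx":-27,"ty":-12.3,"tz":1,"spin":0}
    - {"tx":-30,"ty":-13.7,"tz":2,"spin":0}
    - {"tx":-31.7,"ty":-14.5,"tz":2.6,"spin":0}
    - {"tx":-31.7,"ty":-14.5,"tz":2.6,"spin":0}
    - {"tx":-31.7,"ty":-14.5,"tz":2.6,"spin":0}
    - {"tx":-31.7,"ty":-14.5,"tz":2.6,"spin":0}
  hand: 7.8

```text
time_s: 18.3
tool_pos: [0.5998, -0.0495, 0.1496]
eef_rot: [[-0.614, 0.789, -0.001], [0.789, 0.614, 0.001], [0.001, -0.0, -1.0]]
wrist_force: [-0.6, -0.1, -0.2]
gripper_width: 0.912
grasp_force: 0.0
```

Run:
```python
from workcell import robot
from h import *
s=robot.read_state();print(s['time_s'],s['tool_pos'],s['gripper_width'])
r=robot.snapshot("wrist");np.savez("wrist6.npz",**r);im=r["image"]
q=proj(r,[.601,-.0505,.084]);e=proj(r,np.array([.601,-.0505,.084])+.025*np.r_[r["world_from_camera"][:2,0],0]);print("pred top",q,e[0]-q[0])
for row in(int(q[1]),int(q[1])-10):
    print(row,im[row,int(q[0])-60:int(q[0])+61:3].mean(1).astype(int).tolist())
print("to tin",go(s,[.601,-.0505,.033]))
```

```text
18.3 [ 0.59982754 -0.04950774  0.14961816] 0.9122381362112546
pred top [282.24640699 226.24772188] 38.06364136009665
226 [155, 156, 151, 150, 155, 153, 156, 148, 219, 217, 217, 218, 218, 218, 218, 218, 217, 218, 218, 219, 221, 141, 151, 150, 147, 151, 150, 153, 153, 151, 150, 143, 151, 148, 152, 152, 153, 157, 155, 157, 158]
216 [149, 150, 149, 155, 152, 152, 154, 156, 185, 195, 148, 149, 149, 142, 152, 147, 152, 148, 149, 151, 148, 150, 147, 151, 150, 149, 152, 149, 153, 154, 151, 149, 139, 158, 157, 155, 154, 157, 160, 157, 156]
to tin [-0.16  0.03 11.66]
```

Run:
```python
from h import *
r=np.load("wrist6.npz");im=r["image"]
m=(im.min(2)>190).astype(np.uint8)
n,l,st,ce=cv2.connectedComponentsWithStats(m)
for k in range(1,n):
    if st[k,4]>150: print(st[k],ce[k],ray(r,ce[k],.084))
cv2.imwrite("pics/w6.png",im[:,:,::-1])
```

```text
[421   0  90  82 454] [465.06387665  40.12114537] [0.61437304 0.10060585]
[336  38  25  29 157] [347.97452229  51.98089172] [0.56616874 0.05536074]
[ 18 180  64  60 925] [ 53.6        206.76864865] [ 0.4761645  -0.13080685]
[ 244  215   65   45 1772] [271.86060948 239.09085779] [ 0.60108394 -0.06184631]
[184 276  31  51 268] [205.15671642 304.37313433] [ 0.59380244 -0.12975979]
[529 297  31  31 467] [548.59743041 315.62955032] [0.7916941  0.01288018]
[449 386  40  32 548] [469.19708029 400.19708029] [ 0.80215958 -0.07377536]
```

View pics/w6.png

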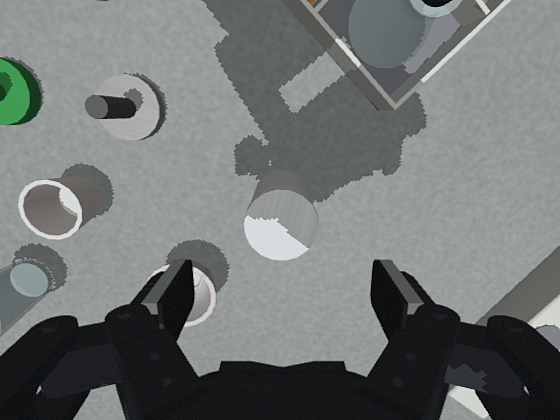

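Request:
carry_out:
  targets:
    - {"tx":-0.1,"ty":0,"tz":3,"spin":0}
    - {"tx":-0.1,"ty":0,"tz":6.5,"spin":0}
    - {"tx":-0.1,"ty":0,"tz":9.5,"spin":0}
    - {"tx":-0.1,"ty":0,"tz":11.6,"spin":0}
    - {"tx":-0.1,"ty":0,"tz":11.6,"spin":0}
    - {"tx":-0.1,"ty":0,"tz":11.6,"spin":0}

```text
time_s: 18.95
tool_pos: [0.601, -0.0509, 0.0344]
eef_rot: [[-0.614, 0.789, 0.0], [0.789, 0.614, -0.0], [-0.0, 0.0, -1.0]]
wrist_force: [-0.3, 0.9, -0.2]
gripper_width: 0.911
grasp_force: 0.0
```

Request:
carry_out:
  targets:
    - {"tx":0,"ty":0,"tz":0,"spin":0}
    - {"tx":0,"ty":0,"tz":0,"spin":0}
    - {"tx":0,"ty":0,"tz":0,"spin":0}
    - {"tx":0,"ty":0,"tz":0,"spin":0}
    - {"tx":0,"ty":0,"tz":0,"spin":0}
    - {"tx":0,"ty":0,"tz":0,"spin":0}
    - {"tx":0,"ty":0,"tz":0,"spin":0}
    - {"tx":0,"ty":0,"tz":0,"spin":0}
  hand: 3.8
  force: 40

```text
time_s: 19.75
tool_pos: [0.6021, -0.0521, 0.0361]
eef_rot: [[-0.613, 0.79, 0.003], [0.79, 0.613, -0.001], [-0.002, 0.002, -1.0]]
wrist_force: [-0.4, 0.5, 6.4]
gripper_width: 0.569
grasp_force: 40.3
```

Request:
carry_out:
  targets:
    - {"tx":0,"ty":0,"tz":-2,"spin":0}
    - {"tx":0,"ty":0,"tz":-5,"spin":0}
    - {"tx":0,"ty":0,"tz":-9,"spin":0}
    - {"tx":0,"ty":0,"tz":-13,"spin":0}
    - {"tx":0,"ty":0,"tz":-16,"spin":0}
    - {"tx":0,"ty":0,"tz":-16,"spin":0}
    - {"tx":0,"ty":0,"tz":-16,"spin":0}

```text
time_s: 20.45
tool_pos: [0.6004, -0.0517, 0.1935]
eef_rot: [[-0.613, 0.79, 0.0], [0.79, 0.613, 0.0], [-0.0, 0.0, -1.0]]
wrist_force: [-0.7, -0.1, -3.6]
gripper_width: 0.567
grasp_force: 42.1
```

Run:
```python
from workcell import robot
from h import *
s=robot.read_state();print(s['time_s'],s['tool_pos'],s['gripper_width'],s['wrist_force'])
print("to cell4",go(s,[.5925,.192,.195]))
```

```text
20.45 [ 0.60043124 -0.05174219  0.19349738] 0.5672562158072435 [-0.70074967 -0.09124808 -3.64289579]
to cell4 [19.74 14.32 -0.15]
```

Request:
carry_out:
  targets:
    - {"tx":2,"ty":1.5,"tz":0,"spin":0}
    - {"tx":5,"ty":3.6,"tz":0,"spin":0}
    - {"tx":8.5,"ty":6.2,"tz":0,"spin":0}
    - {"tx":12,"ty":8.7,"tz":0,"spin":0}
    - {"tx":15.5,"ty":11.2,"tz":0,"spin":0}
    - {"tx":18,"ty":13.1,"tz":0,"spin":0}
    - {"tx":19.7,"ty":14.3,"tz":0,"spin":0}
    - {"tx":19.7,"ty":14.3,"tz":0,"spin":0}
    - {"tx":19.7,"ty":14.3,"tz":0,"spin":0}
    - {"tx":19.7,"ty":14.3,"tz":0,"spin":0}

```text
time_s: 21.45
tool_pos: [0.5922, 0.1905, 0.1919]
eef_rot: [[-0.612, 0.791, -0.003], [0.791, 0.612, -0.001], [0.001, -0.003, -1.0]]
wrist_force: [-0.3, 0.8, -1.7]
gripper_width: 0.568
grasp_force: 42.2
```

Run:
```python
from workcell import robot
from h import *
s=robot.read_state();print(s['time_s'],s['tool_pos'],s['gripper_width'],s['wrist_force'])
print("to cell4",go(s,[.5925,.192,.046]))
```

```text
21.45 [0.59221955 0.19045062 0.19194579] 0.567742342478622 [-0.31767537  0.82721614 -1.69424383]
to cell4 [ 0.09  0.16 14.59]
```

Request:
carry_out:
  targets:
    - {"tx":0.1,"ty":0.1,"tz":2,"spin":0}
    - {"tx":0.1,"ty":0.1,"tz":5,"spin":0}
    - {"tx":0.1,"ty":0.1,"tz":8.5,"spin":0}
    - {"tx":0.1,"ty":0.1,"tz":11.5,"spin":0}
    - {"tx":0.1,"ty":0.1,"tz":13,"spin":0}
    - {"tx":0.1,"ty":0.1,"tz":13.6,"spin":0}
    - {"tx":0.1,"ty":0.1,"tz":14,"spin":0}
    - {"tx":0.1,"ty":0.1,"tz":14.2,"spin":0}
    - {"tx":0.1,"ty":0.1,"tz":14.4,"spin":0}
    - {"tx":0.1,"ty":0.1,"tz":14.4,"spin":0}
    - {"tx":0.1,"ty":0.1,"tz":14.4,"spin":0}

```text
time_s: 22.55
tool_pos: [0.5936, 0.1931, 0.0506]
eef_rot: [[-0.613, 0.79, 0.001], [0.79, 0.613, 0.0], [-0.001, 0.001, -1.0]]
wrist_force: [0.0, 0.0, -2.2]
gripper_width: 0.567
grasp_force: 42.2
```

Request:
carry_out:
  targets:
    - {"tx":0,"ty":0,"tz":0.1,"spin":0}
    - {"tx":0,"ty":0,"tz":0.2,"spin":0}
    - {"tx":0,"ty":0,"tz":0.3,"spin":0}
    - {"tx":0,"ty":0,"tz":0.4,"spin":0}
    - {"tx":0,"ty":0,"tz":0.4,"spin":0}
    - {"tx":0,"ty":0,"tz":0.4,"spin":0}

```text
time_s: 23.15
tool_pos: [0.5932, 0.1929, 0.0462]
eef_rot: [[-0.613, 0.79, -0.0], [0.79, 0.613, -0.0], [-0.0, -0.0, -1.0]]
wrist_force: [-1.5, -0.6, 2.0]
gripper_width: 0.564
grasp_force: 42.3
```

Request:
carry_out:
  targets:
    - {"tx":0,"ty":0,"tz":0,"spin":0}
    - {"tx":0,"ty":0,"tz":0,"spin":0}
    - {"tx":0,"ty":0,"tz":0,"spin":0}
    - {"tx":0,"ty":0,"tz":0,"spin":0}
    - {"tx":0,"ty":0,"tz":-2,"spin":0}
    - {"tx":0,"ty":0,"tz":-5,"spin":0}
    - {"tx":0,"ty":0,"tz":-9,"spin":0}
    - {"tx":0,"ty":0,"tz":-13,"spin":0}
    - {"tx":0,"ty":0,"tz":-13,"spin":0}
    - {"tx":0,"ty":0,"tz":-13,"spin":0}
  hand: 6.8

```text
time_s: 24.15
tool_pos: [0.5939, 0.1931, 0.1775]
eef_rot: [[-0.613, 0.79, 0.003], [0.79, 0.613, 0.001], [-0.002, 0.003, -1.0]]
wrist_force: [0.2, 0.0, -0.4]
gripper_width: 0.796
grasp_force: 0.0
```

Run:
```python
from workcell import robot
from h import *
s=robot.read_state();print(s['time_s'],s['tool_pos'],s['gripper_width'])
r=np.load("wrist6.npz");print("stem",ray(r,(96,106),.06))
print("to weight",go(s,[.461,-.066,.13]))
r=robot.snapshot("wrist");np.savez("wrist7.npz",**r);a=r["image"]
r=robot.snapshot("side");np.savez("side7.npz",**r)
cv2.imwrite("pics/c7.png",np.hstack([cv2.resize(a,(400,300))[:,:,::-1],cv2.resize(r["image"][120:270,200:400],(400,300))[:,:,::-1]]))
```

```text
24.15 [0.59393786 0.19306389 0.17753971] 0.7963180482305395
stem [ 0.45663968 -0.06642971]
to weight [-12.31 -26.4    4.69]
```

View pics/c7.png

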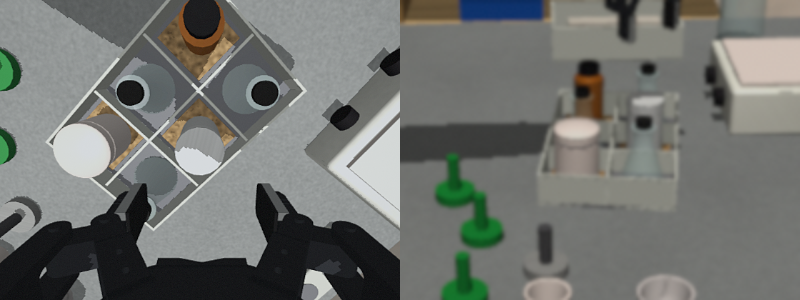

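Run:
```python
from h import *
for f in("wrist4","wrist7"):
    r=np.load(f+".npz");im=r["image"].copy()
    q=proj(r,[.498,.1188,.088])
    m=(im.min(2)>200).astype(np.uint8);n,l,st,ce=cv2.connectedComponentsWithStats(m)
    k=min(range(1,n),key=lambda k:np.hypot(*(ce[k]-q)) if st[k,4]>500 else 1e9)
    x,y,w,h=st[k,:4];c,R=cv2.minEnclosingCircle(cv2.findNonZero((l==k).astype(np.uint8)))
    f_=r["camera_matrix"][0,0];print(f,"pred",q,"bbox",x,y,w,h,"cent",ce[k],"mec",c,R,"->",ray(r,(x+w/2,y+h/2),.0795),ray(r,c,.0795))
```

```text
wrist4 pred [281.38586993 214.38953708] bbox 205 174 150 151 cent [273.41657735 235.20400143] mec (283.2208251953125, 252.22067260742188) 94.60948181152344 -> [0.51595042 0.09386889] [0.5192809  0.09360044]
wrist7 pred [113.87501215 213.30918097] bbox 64 81 103 198 cent [114.56994525 204.55805173] mec (160.59193420410156, 179.45156860351562) 98.55030822753906 -> [0.48422177 0.13698795] [0.50999723 0.1574677 ]
```

Request:
carry_out:
  targets:
    - {"tx":-1.2,"ty":-2.6,"tz":0,"spin":0}
    - {"tx":-3,"ty":-6.5,"tz":0,"spin":0}
    - {"tx":-4.8,"ty":-10.4,"tz":0,"spin":0}
    - {"tx":-6.6,"ty":-14.3,"tz":0,"spin":0}
    - {"tx":-8.4,"ty":-18.2,"tz":0.5,"spin":0}
    - {"tx":-10.2,"ty":-22,"tz":1.5,"spin":0}
    - {"tx":-11.6,"ty":-25,"tz":3,"spin":0}
    - {"tx":-12.3,"ty":-26.4,"tz":4.7,"spin":0}
    - {"tx":-12.3,"ty":-26.4,"tz":4.7,"spin":0}
    - {"tx":-12.3,"ty":-26.4,"tz":4.7,"spin":0}
    - {"tx":-12.3,"ty":-26.4,"tz":4.7,"spin":0}
  hand: 5

```text
time_s: 25.35
tool_pos: [0.4605, -0.0655, 0.129]
eef_rot: [[-0.614, 0.789, 0.0], [0.789, 0.614, 0.0], [-0.0, 0.0, -1.0]]
wrist_force: [0.5, -0.3, 0.4]
gripper_width: 0.585
grasp_force: 0.0
```

Run:
```python
from workcell import robot
from h import *
s=robot.read_state();print(s['time_s'],s['tool_pos'],s['gripper_width'])
r=robot.snapshot("wrist");np.savez("wrist8.npz",**r);im=r["image"].astype(int)
q=proj(r,[.461,-.066,.06]);b=proj(r,[.461,-.066,.03]);print("pred tip",q,"mid stem",b)
m=(im.max(2)<95).astype(np.uint8);m[260:]=0
n,l,st,ce=cv2.connectedComponentsWithStats(m)
for k in range(1,n):
    if st[k,4]>100 and abs(ce[k]-q).max()<90:print(st[k],ce[k])
cv2.imwrite("pics/w8.png",im[:,:,::-1][90:330,130:450])
```

```text
25.35 [ 0.46047303 -0.06551397  0.12904658] 0.5853875046881779
pred tip [281.91752357 223.3822153 ] mid stem [281.97172496 210.75349253]
[251 168  55  21 126] [278.36507937 173.76984127]
[265 194  22  33 498] [276.51807229 207.8815261 ]
[208 252  20   8 124] [218.47580645 255.79032258]
[338 253  19   7 107] [346.21495327 256.1588785 ][ WARN:0@0.197] global loadsave.cpp:1063 imwrite_ Unsupported depth image for selected encoder is fallbacked to CV_8U.
```

View pics/w8.png

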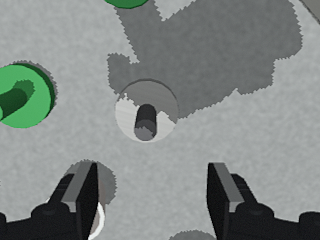

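Run:
```python
from h import *
a=dict(t=[.49819,.11878]); 
r=np.load("wrist4.npz");g=cv2.cvtColor(r["image"],cv2.COLOR_RGB2GRAY)
for z in(.0879,.0937):print("axis",z,proj(r,[.4982,.1188,z]))
e=proj(r,np.array([.4982,.1188,.0885])+.029*np.r_[r["world_from_camera"][:2,0],0]);print("exp R",e[0]-281)
c=cv2.HoughCircles(cv2.GaussianBlur(g[130:330,180:380],(5,5),1),cv2.HOUGH_GRADIENT,1.,20,param1=80,param2=12,minRadius=48,maxRadius=70)
print((c[0,:5]+[180,130,0]).round(1).tolist() if c is not None else None)
for y in range(150,290,10):
    row=g[y,190:370].astype(int);print(y,[int(v) for v in row[::9]])
print([int(v) for v in g[140:300:4,281]])
r=np.load("wrist8.npz");print("w axis tip",proj(r,[.4605,-.0655,.06]),"disc",proj(r,[.4605,-.0655,.014]))
for q,z in(((275,221),.06),((277,201),.014)):print(ray(r,q,z))
```

```text
axis 0.0879 [281.60689563 214.51230884]
axis 0.0937 [281.60420328 216.94145856]
exp R 41.20720135093677
[[277.5, 197.5, 52.9], [298.5, 196.5, 66.1], [301.5, 233.5, 68.3], [376.5, 263.5, 69.4], [280.5, 222.5, 48.5]]
150 [164, 163, 159, 158, 167, 163, 139, 143, 90, 92, 116, 94, 87, 88, 92, 116, 114, 114, 111, 168]
160 [162, 164, 166, 161, 161, 156, 158, 91, 115, 89, 119, 111, 96, 88, 87, 90, 89, 91, 88, 90]
170 [166, 160, 159, 157, 161, 157, 152, 162, 114, 116, 160, 116, 116, 82, 88, 105, 91, 90, 90, 101]
180 [160, 165, 167, 159, 231, 152, 148, 107, 165, 169, 173, 170, 165, 113, 109, 90, 116, 91, 106, 106]
190 [170, 158, 167, 231, 87, 165, 138, 159, 166, 172, 175, 172, 168, 164, 88, 96, 90, 146, 101, 155]
200 [167, 166, 229, 106, 107, 87, 157, 162, 164, 168, 168, 169, 165, 163, 161, 150, 106, 113, 237, 91]
210 [163, 167, 159, 220, 107, 106, 195, 230, 228, 233, 160, 163, 162, 163, 161, 106, 207, 146, 146, 230]
220 [165, 165, 166, 166, 163, 102, 227, 227, 226, 227, 226, 230, 161, 160, 159, 232, 88, 89, 147, 147]
230 [162, 161, 164, 162, 164, 166, 139, 225, 227, 226, 227, 225, 226, 224, 1
[... 165 characters left out ...]
63, 164, 162, 232, 109, 191, 171, 146, 146, 119, 117, 116, 114, 109, 108]
260 [92, 32, 163, 168, 163, 163, 167, 166, 165, 190, 166, 106, 88, 149, 119, 117, 116, 115, 110, 108]
270 [24, 13, 166, 163, 163, 170, 165, 167, 158, 160, 157, 97, 106, 84, 149, 117, 113, 111, 115, 128]
280 [18, 19, 164, 168, 163, 161, 167, 159, 165, 164, 163, 164, 172, 108, 103, 96, 140, 104, 186, 191]
[96, 107, 111, 115, 99, 119, 118, 119, 114, 167, 175, 174, 176, 173, 172, 170, 166, 165, 150, 227, 227, 226, 226, 226, 225, 225, 225, 224, 102, 96, 215, 144, 226, 166, 166, 163, 165, 159, 161, 163]
w axis tip [281.78473701 222.38124846] disc [281.88519879 204.29104931]
[ 0.45634615 -0.0675038 ]
[ 0.45576371 -0.06574172]
```

Request:
carry_out:
  targets:
    - {"tx":0.1,"ty":-0.4,"tz":3,"spin":0}
    - {"tx":0.1,"ty":-0.4,"tz":6,"spin":0}
    - {"tx":0.1,"ty":-0.4,"tz":9,"spin":0}
    - {"tx":0.1,"ty":-0.4,"tz":10.5,"spin":0}
    - {"tx":0.1,"ty":-0.4,"tz":10.5,"spin":0}
    - {"tx":0.1,"ty":-0.4,"tz":10.5,"spin":0}

```text
time_s: 26.0
tool_pos: [0.4571, -0.0674, 0.0245]
eef_rot: [[-0.614, 0.789, 0.001], [0.789, 0.614, -0.0], [-0.001, 0.001, -1.0]]
wrist_force: [0.2, -0.4, -0.0]
gripper_width: 0.583
grasp_force: 0.0
```

Request:
carry_out:
  targets:
    - {"tx":0,"ty":0,"tz":0,"spin":0}
    - {"tx":0,"ty":0,"tz":0,"spin":0}
    - {"tx":0,"ty":0,"tz":0,"spin":0}
    - {"tx":0,"ty":0,"tz":0,"spin":0}
    - {"tx":0,"ty":0,"tz":0,"spin":0}
    - {"tx":0,"ty":0,"tz":0,"spin":0}
    - {"tx":0,"ty":0,"tz":0,"spin":0}
    - {"tx":0,"ty":0,"tz":0,"spin":0}
  hand: 0.6
  force: 35

```text
time_s: 26.8
tool_pos: [0.4573, -0.068, 0.0251]
eef_rot: [[-0.613, 0.79, 0.002], [0.79, 0.613, -0.0], [-0.002, 0.001, -1.0]]
wrist_force: [-0.9, 1.2, 7.1]
gripper_width: 0.176
grasp_force: 34.3
```

Request:
carry_out:
  targets:
    - {"tx":0,"ty":0,"tz":-2,"spin":0}
    - {"tx":0,"ty":0,"tz":-5,"spin":0}
    - {"tx":0,"ty":0,"tz":-9,"spin":0}
    - {"tx":0,"ty":0,"tz":-13,"spin":0}
    - {"tx":0,"ty":0,"tz":-16,"spin":0}
    - {"tx":0,"ty":0,"tz":-16,"spin":0}
    - {"tx":0,"ty":0,"tz":-16,"spin":0}

```text
time_s: 27.5
tool_pos: [0.4556, -0.0676, 0.183]
eef_rot: [[-0.613, 0.79, -0.001], [0.79, 0.613, 0.0], [0.001, -0.0, -1.0]]
wrist_force: [0.1, -0.1, -2.3]
gripper_width: 0.172
grasp_force: 34.6
```

Run:
```python
from workcell import robot
from h import *
s=robot.read_state();print(s['time_s'],s['tool_pos'],s['gripper_width'],s['wrist_force'])
T=np.array(s["tool_pos"]);X=np.array(s["eef_rot"])[:,0]
print("to apex",go(s,[.4978,.1188,.19]))
r=robot.snapshot("wrist");np.savez("wrist9.npz",**r);g=cv2.cvtColor(r["image"],cv2.COLOR_RGB2GRAY)
for dz,rad in((-.024,.026),(-.010,.026),(.036,.008)):
    p=T+[0,0,dz];print(dz,"axis",proj(r,p).round(1),"+x edge",proj(r,p+X*rad).round(1),"-x edge",proj(r,p-X*rad).round(1))
u=int(proj(r,T)[0])
for c in(u-12,u,u+12):print(c,[int(v) for v in g[130:300:3,c]])
for y in(180,200,220):print(y,[int(v) for v in g[y,200:360:4]])
# jar dome in wrist4
r=np.load("wrist4.npz");g=cv2.cvtColor(r["image"],cv2.COLOR_RGB2GRAY)
p=np.array([.4982,.1188,.088]);print("jar far rim",proj(r,p-X*.0285),"near",proj(r,p+X*.0285),proj(r,p))
print([int(v) for v in g[236:262,281]]);
for y in(204,212,220):print(y,[int(v) for v in g[y,232:252]],[int(v) for v in g[y,310:335]])
```

```text
27.5 [ 0.45559768 -0.06760515  0.18298747] 0.1715483588887481 [ 0.11242819 -0.12275799 -2.27498553]
to apex [12.14 14.76 -0.7 ]
-0.024 axis [281.6 248.8] +x edge [281.5 201.8] -x edge [281.6 292.1]
-0.01 axis [281.5 259.8] +x edge [281.5 209.3] -x edge [281.6 306.1]
0.036 axis [281.1 313.4] +x edge [281.1 293.7] -x edge [281.1 332.4]
269 [181, 115, 108, 112, 111, 113, 118, 114, 119, 116, 113, 141, 174, 177, 179, 173, 174, 172, 173, 171, 169, 170, 171, 169, 82, 84, 125, 120, 123, 120, 121, 121, 119, 118, 119, 117, 119, 117, 121, 120, 41, 43, 45, 44, 48, 43, 45, 44, 46, 44, 47, 47, 47, 48, 54, 69, 67]
281 [111, 112, 109, 108, 111, 111, 115, 109, 112, 116, 115, 109, 109, 102, 98, 169, 174, 177, 171, 165, 168, 169, 166, 182, 84, 82, 127, 119, 122, 123, 121, 120, 122, 121, 116, 119, 116, 127, 46, 51, 49, 50, 51, 49, 49, 52, 48, 51, 49, 50, 48, 48, 47, 67, 66, 67, 67]
293 [115, 115, 113, 114, 111, 116, 119, 115, 110, 110, 112, 116, 115, 112, 114, 114, 107, 109, 100, 174, 171, 173, 174, 171, 77, 84, 124, 124, 119, 122, 122, 122, 120, 121, 117, 119, 120, 118, 122, 42, 44, 46, 44, 45, 49, 46,
[... 865 characters left out ...]
207, 239, 215, 149]
204 [107, 107, 103, 95, 89, 91, 90, 89, 87, 89, 132, 161, 161, 161, 161, 161, 161, 162, 162, 163] [162, 161, 161, 161, 161, 162, 160, 160, 159, 160, 155, 148, 153, 136, 101, 104, 106, 107, 106, 108, 106, 106, 107, 106, 107]
212 [106, 108, 107, 105, 106, 108, 107, 103, 91, 184, 231, 229, 228, 229, 227, 225, 229, 230, 226, 225] [162, 160, 161, 161, 162, 160, 160, 158, 159, 159, 160, 146, 115, 103, 106, 107, 108, 107, 104, 94, 136, 206, 232, 231, 232]
220 [213, 144, 93, 102, 104, 106, 107, 107, 101, 100, 188, 232, 227, 225, 225, 226, 226, 226, 226, 226] [159, 160, 160, 159, 159, 159, 159, 157, 157, 156, 137, 140, 203, 231, 231, 232, 223, 184, 146, 145, 150, 154, 134, 87, 88]
```

Request:
carry_out:
  targets:
    - {"tx":1,"ty":1.2,"tz":0,"spin":0}
    - {"tx":3,"ty":3.7,"tz":0,"spin":0}
    - {"tx":5,"ty":6.2,"tz":0,"spin":0}
    - {"tx":7.2,"ty":8.8,"tz":0,"spin":0}
    - {"tx":9.4,"ty":11.5,"tz":0,"spin":0}
    - {"tx":11.2,"ty":13.7,"tz":0,"spin":0}
    - {"tx":12.1,"ty":14.8,"tz":0,"spin":0}
    - {"tx":12.1,"ty":14.8,"tz":0,"spin":0}
    - {"tx":12.1,"ty":14.8,"tz":0,"spin":0}
    - {"tx":12.1,"ty":14.8,"tz":0,"spin":0}
    - {"tx":12.1,"ty":14.8,"tz":0,"spin":0}
    - {"tx":12.1,"ty":14.8,"tz":0,"spin":0}

```text
time_s: 28.75
tool_pos: [0.4989, 0.1178, 0.1839]
eef_rot: [[-0.612, 0.791, 0.0], [0.791, 0.612, -0.0], [-0.0, 0.0, -1.0]]
wrist_force: [0.7, -0.2, -3.0]
gripper_width: 0.18
grasp_force: 34.6
```

Run:
```python
from workcell import robot
from h import *
s=robot.read_state();print(s['time_s'],s['tool_pos'],s['wrist_force'],s['eef_rot'])
print("to apex",go(s,[.4977,.1188,.1185]))
```

```text
28.75 [0.49893498 0.11775489 0.18390234] [ 0.7145197  -0.20218333 -2.95070853] [[-6.12064333e-01  7.90807955e-01  1.74670581e-04]
 [ 7.90807950e-01  6.12064354e-01 -1.13490345e-04]
 [-1.96658704e-04  6.86674916e-05 -9.99999978e-01]]
to apex [ 0.16 -0.03  6.54]
```

Down to ~4 mm above the lid, then check the lateral reading.

Request:
carry_out:
  targets:
    - {"tx":0.1,"ty":0,"tz":1,"spin":0}
    - {"tx":0.1,"ty":0,"tz":2.5,"spin":0}
    - {"tx":0.1,"ty":0,"tz":4,"spin":0}
    - {"tx":0.1,"ty":0,"tz":5.2,"spin":0}
    - {"tx":0.1,"ty":0,"tz":5.8,"spin":0}
    - {"tx":0.1,"ty":0,"tz":6,"spin":0}
    - {"tx":0.1,"ty":0,"tz":6,"spin":0}
    - {"tx":0.1,"ty":0,"tz":6,"spin":0}
    - {"tx":0.1,"ty":0,"tz":6,"spin":0}

```text
time_s: 29.65
tool_pos: [0.4989, 0.1194, 0.1246]
eef_rot: [[-0.613, 0.79, 0.002], [0.79, 0.613, 0.0], [-0.001, 0.001, -1.0]]
wrist_force: [0.3, -0.3, -2.7]
gripper_width: 0.176
grasp_force: 34.6
```

Run:
```python
from workcell import robot
from h import *
s=robot.read_state();print(s['time_s'],s['tool_pos'],s['wrist_force'])
print("to apex",go(s,[.4977,.1188,.1185]))
```

```text
29.65 [0.49891147 0.11939749 0.12463843] [ 0.3410213  -0.32906772 -2.72922365]
to apex [ 0.03 -0.13  0.61]
```

Request:
carry_out:
  targets:
    - {"tx":0,"ty":-0.1,"tz":0.1,"spin":0}
    - {"tx":0,"ty":-0.1,"tz":0.2,"spin":0}
    - {"tx":0,"ty":-0.1,"tz":0.3,"spin":0}
    - {"tx":0,"ty":-0.1,"tz":0.4,"spin":0}
    - {"tx":0,"ty":-0.1,"tz":0.4,"spin":0}
    - {"tx":0,"ty":-0.1,"tz":0.4,"spin":0}
    - {"tx":0,"ty":-0.1,"tz":0.4,"spin":0}

```text
time_s: 30.35
tool_pos: [0.4975, 0.1188, 0.1198]
eef_rot: [[-0.613, 0.79, 0.0], [0.79, 0.613, 0.0], [-0.0, 0.0, -1.0]]
wrist_force: [1.2, 0.5, -3.3]
gripper_width: 0.172
grasp_force: 34.6
```

Request:
carry_out:
  targets:
    - {"tx":0,"ty":0,"tz":0.05,"spin":0}
    - {"tx":0,"ty":0,"tz":0.1,"spin":0}
    - {"tx":0,"ty":0,"tz":0.1,"spin":0}
    - {"tx":0,"ty":0,"tz":0.1,"spin":0}

```text
time_s: 30.75
tool_pos: [0.4975, 0.1188, 0.1188]
eef_rot: [[-0.613, 0.79, 0.0], [0.79, 0.613, -0.0], [-0.0, 0.0, -1.0]]
wrist_force: [0.9, 0.9, -1.2]
gripper_width: 0.177
grasp_force: 34.6
```

Request:
carry_out:
  targets:
    - {"tx":0,"ty":0,"tz":0.05,"spin":0}
    - {"tx":0,"ty":0,"tz":0.05,"spin":0}
    - {"tx":0,"ty":0,"tz":0.05,"spin":0}
    - {"tx":0,"ty":0,"tz":0.05,"spin":0}

```text
time_s: 31.15
tool_pos: [0.4976, 0.1187, 0.1186]
eef_rot: [[-0.613, 0.79, 0.0], [0.79, 0.613, -0.0], [-0.0, 0.0, -1.0]]
wrist_force: [-0.7, 0.0, 1.0]
gripper_width: 0.177
grasp_force: 34.9
```

Request:
carry_out:
  targets:
    - {"tx":0,"ty":0,"tz":0,"spin":0}
    - {"tx":0,"ty":0,"tz":0,"spin":0}
    - {"tx":0,"ty":0,"tz":0,"spin":0}
  hand: 2.2
  force: 20

```text
time_s: 31.45
tool_pos: [0.4978, 0.1188, 0.1185]
eef_rot: [[-0.613, 0.79, 0.001], [0.79, 0.613, 0.0], [-0.0, 0.001, -1.0]]
wrist_force: [-0.4, 0.1, 1.0]
gripper_width: 0.26
grasp_force: 0.0
```

Request:
carry_out:
  targets:
    - {"tx":0,"ty":0,"tz":0,"spin":0}
    - {"tx":0,"ty":0,"tz":0,"spin":0}
    - {"tx":0,"ty":0,"tz":0,"spin":0}
    - {"tx":0,"ty":0,"tz":0,"spin":0}
    - {"tx":0,"ty":0,"tz":-1,"spin":0}
    - {"tx":0,"ty":0,"tz":-3,"spin":0}
    - {"tx":0,"ty":0,"tz":-6,"spin":0}
    - {"tx":0,"ty":0,"tz":-10,"spin":0}
    - {"tx":0,"ty":0,"tz":-10,"spin":0}
    - {"tx":0,"ty":0,"tz":-10,"spin":0}
    - {"tx":0,"ty":0,"tz":-10,"spin":0}
  hand: 4.6

```text
time_s: 32.55
tool_pos: [0.4969, 0.1187, 0.2176]
eef_rot: [[-0.613, 0.79, -0.001], [0.79, 0.613, -0.0], [0.001, -0.001, -1.0]]
wrist_force: [0.4, -0.5, -0.5]
gripper_width: 0.541
grasp_force: 0.0
```

Run:
```python
from workcell import robot
from h import *
s=robot.read_state();print(s['time_s'],s['tool_pos'],s['gripper_width'],s['wrist_force'])
r=robot.snapshot("wrist");np.savez("wrist10.npz",**r);im=r["image"].astype(int)
A=[.4976,.1187]
for z in(.0937,.1077,.1537):print(z,proj(r,[*A,z]).round(1))
R=r["world_from_camera"][:2,0]
print("disc R px",proj(r,[A[0]+.026*R[0],A[1]+.026*R[1],.1077])-proj(r,[*A,.1077]))
g=im.mean(2).astype(int)
t=proj(r,[*A,.1537]).astype(int);d=proj(r,[*A,.1077]).astype(int)
print("tip row",t[1],g[t[1],200:360:4].tolist());print("disc row",d[1]-8,g[d[1]-8,200:360:4].tolist());print("col",t[0],g[130:300:4,t[0]].tolist())
for n in("side","scene"):
    r=robot.snapshot(n);np.savez(n+"10.npz",**r);im=r["image"].astype(int).mean(2).astype(int)
    t=proj(r,[*A,.150]).astype(int);d=proj(r,[*A,.1]).astype(int);print(n,"tip",t,"disc",d)
    for y in range(t[1]-4,d[1]+6,2):print(y,im[y,t[0]-14:t[0]+15].tolist())
```

```text
32.55 [0.49689778 0.11870856 0.21761077] 0.5408316090054404 [ 0.42377852 -0.53069796 -0.52085463]
0.0937 [282.8 202.2]
0.1077 [282.8 206.7]
0.1537 [282.7 225.6]
disc R px [3.3171831e+01 2.2102013e-02]
tip row 225 [168, 167, 170, 165, 168, 164, 170, 167, 165, 168, 166, 168, 168, 161, 235, 191, 190, 189, 175, 116, 63, 64, 66, 154, 187, 186, 188, 153, 121, 119, 121, 119, 119, 116, 117, 114, 113, 113, 111, 109]
disc row 198 [167, 171, 165, 165, 173, 162, 161, 234, 96, 108, 108, 118, 97, 195, 197, 193, 195, 152, 196, 34, 45, 46, 40, 120, 116, 114, 116, 117, 116, 166, 107, 107, 112, 236, 145, 150, 149, 164, 236, 87]
col 282 [92, 95, 94, 99, 107, 103, 89, 118, 120, 163, 85, 118, 122, 118, 117, 120, 108, 44, 43, 43, 69, 62, 69, 64, 63, 193, 200, 106, 215, 144, 222, 160, 168, 168, 164, 161, 163, 166, 163, 163, 170, 161, 166]
side tip [287 161] disc [287 179]
157 [111, 112, 112, 112, 112, 113, 111, 112, 113, 112, 111, 111, 109, 103, 90, 70, 50, 37, 32, 31, 29, 28, 30, 30, 35, 44, 60, 82, 101]
159 [112, 112, 112, 112, 113, 113, 112, 113, 113, 112, 104, 87, 68, 59, 52, 48, 54, 63, 69, 74, 75, 75
[... 2373 characters left out ...]
 [177, 184, 200, 232, 242, 216, 196, 193, 192, 196, 192, 190, 142, 41, 40, 37, 36, 32, 41, 87, 114, 92, 96, 89, 113, 162, 169, 172, 176]
244 [247, 207, 191, 191, 233, 201, 196, 193, 192, 192, 199, 191, 66, 27, 34, 38, 33, 35, 57, 99, 98, 97, 100, 98, 115, 187, 182, 170, 160]
246 [105, 110, 181, 253, 146, 190, 193, 193, 195, 191, 199, 187, 123, 40, 29, 37, 32, 43, 86, 97, 97, 102, 98, 96, 95, 160, 254, 233, 171]
248 [114, 119, 189, 255, 132, 135, 197, 197, 191, 193, 198, 201, 211, 180, 94, 68, 80, 99, 101, 95, 96, 104, 100, 101, 97, 117, 162, 254, 229]
250 [117, 109, 180, 255, 195, 84, 139, 195, 202, 196, 190, 112, 98, 101, 94, 101, 102, 102, 99, 102, 102, 102, 98, 95, 104, 155, 98, 106, 145]
```

Request:
carry_out:
  targets:
    - {"tx":0,"ty":0,"tz":0,"spin":0}
    - {"tx":0,"ty":0,"tz":0,"spin":0}
    - {"tx":0,"ty":0,"tz":0,"spin":0}
    - {"tx":0,"ty":0,"tz":0,"spin":0}
    - {"tx":0,"ty":0,"tz":0,"spin":0}
    - {"tx":0,"ty":0,"tz":0,"spin":0}
    - {"tx":0,"ty":0,"tz":0,"spin":0}
    - {"tx":0,"ty":0,"tz":0,"spin":0}
    - {"tx":0,"ty":0,"tz":0,"spin":0}
    - {"tx":0,"ty":0,"tz":0,"spin":0}

```text
time_s: 33.7
tool_pos: [0.4975, 0.1187, 0.2183]
eef_rot: [[-0.613, 0.79, 0.0], [0.79, 0.613, -0.0], [-0.0, -0.0, -1.0]]
wrist_force: [0.6, 0.2, -0.1]
gripper_width: 0.534
grasp_force: 0.0
```

Run:
```python
from workcell import robot
import numpy as np
d=[]
for n,sl in(("side",np.s_[140:205,255:345]),("scene",np.s_[215:300,290:350])):
    a=np.load(n+"10.npz")["image"].astype(int)[sl];b=robot.snapshot(n)["image"].astype(int)[sl];d.append(float((abs(a-b).max(2)>60).mean()))
print("changed fraction",d)
if max(d)<.02:print(robot.hand_in())
```

```text
changed fraction [0.0, 0.0013725490196078432]
the job is handed in; nothing more can be done
None
```

The job is handed in at about 34 s of the 72 s allowed: the jar, tin and bottle stand in the three free cells, and the steel weight balances upright on the jar's domed lid, with no visible movement in the camera views over the last second before hand-in.

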